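# Tip the standing slide box flat and push it up to its neighbour

### The job

One slide box has been left standing on its long edge: push it over with the fingertips so that it falls towards the slide box that lies flat and comes to rest on its underside, lid up. Then push it along the table until the two lie side by side, long side flush against long side and ends roughly level. Only push: lift nothing, and leave the lying box and the small things around where they are.

Things in the scene. Friction and masses are not known exactly. Their poses are not given: they have to be found in the camera images.
- standing_box: Blue slide box, lid latched shut, 85 x 170 x 33 mm, about 0.21 kg, at first standing on its long hinge edge, underside towards the lying box. Origin: centre of the 85 x 170 underside (at the start 44 mm above the table). z: from underside to lid; y: along the length. x: towards the hinge edge at x = +44 mm; the front edge with the clasp is at x = -41 mm.
- lid_face (a point): Centre of the standing box's lid face (the one with the white label), 33 mm from its origin along its z. Pushed on this face near the top, the box tips about the lower edge of its underside and falls flat; its clasp edge then leads, nearest the lying box. The clasp stands out 3 mm but cannot be felt.
- lying_box: Slide box of the same shape, lying flat, lid up, loose, heavy (0.8 kg). Origin: centre of the underside. z up; y along its 170 mm length; x towards its hinge edge (x = +44 mm), which faces the standing box, whose origin starts 175 to 205 mm away along x, parallel within about 0.2 rad. Boxes touching flush have origins 85 mm apart along x. Its far clasp edge is at x = -41 mm.
- objective: Bystander: white microscope objective with a thin yellow ring, standing, 35 mm wide, 50 mm high. Origin: centre of its underside. Loose, near one end of the boxes.
- drop_bottle: Bystander: small white bottle with a red cap, standing, 27 mm wide, 68 mm high. Origin: centre of its underside. Loose, near the same end of the boxes as the objective.
- dust_cap: Bystander: black rubber cap, 32 mm wide, 19 mm high. Origin: centre of its underside. Loose, near the same end as the objective.
- small_bottle: Bystander: small white bottle with a black cap, standing, 25 mm wide, 62 mm high. Origin: centre of its underside. Loose, near the front edge of the table.
Not all that is in view belongs to the job. What is shaped like the standing_box but purple is not meant.

How it is judged (in metres and radians):
On the way:
1. the standing box has been tipped over and lies flat on its underside, lid up (angle between standing_box's own z axis and vertical below 0.08 rad and height (world z) of standing_box below 0.006 m), for 0.2 s.
At the end, for the whole second after the job is handed in: The tipped box lies flat on its underside, lid up, at rest, its clasp edge against the lying box's hinge edge (origins 75 to 93 mm apart along the lying box's x, parallel within 0.08 rad, ends level within 45 mm), and the lying box is within 15 mm of where it was (all of step 1 and x of standing_box in the frame of lying_box between 0.075 and 0.093 m and y of standing_box in the frame of lying_box between -0.045 and 0.045 m and angle between the x axis of standing_box and the x axis of lying_box, either way round below 0.08 rad and linear speed of each of standing_box, lying_box below 0.01 m/s and angle between lying_box's own z axis and vertical below 0.05 rad and distance of lying_box from where it was at the start of the episode below 0.015 m); the robot touches nothing.
It fails at once if the standing box is lifted off the table (height (world z) of standing_box above 0.06 m or (angle between standing_box's own z axis and vertical below 0.3 rad and height (world z) of standing_box above 0.022 m)).
It fails at once if the standing box is tipped the wrong way, onto its lid (angle between standing_box's own z axis and vertical above 2.3 rad).
It fails at once if the lying box is moved over 15 mm (distance of lying_box from where it was at the start of the episode above 0.015 m).
It fails at once if a bystander (objective, either bottle or dust cap) is moved over 20 mm or knocked over (distance of any of objective, drop_bottle, dust_cap, small_bottle from where it was at the start of the episode above 0.02 m or angle between any of objective, drop_bottle, dust_cap, small_bottle's own z axis and vertical above 0.5 rad).
It also fails if it takes over 42 s, if anything falls off the work surface, if the arm or the gripper's body presses on something with over 40 N, if the wrist force passes 120 N, or if a joint passes its speed limit or range.

### The arm

A 6-joint arm with a two-finger parallel gripper is mounted at the origin on a cart in front of the work surface, level with it; the furniture and walls round the work are solid. World frame = base frame: x ahead of the robot, y to its left, z up, the work surface at z = 0. Lengths are in mm, angles in rad, forces in N, time in s.
With the tool pointing down it reaches from about 350 to 875 mm from the base axis. Payload 4.2 kg.
Tool frame: the origin (TCP) lies between the finger pads; the fingertips stand 25 mm ahead of it and the grasp point (between the pads) lies 6 mm ahead of it; z points along the fingers, y is the line along which they close (so a half turn about z gives the same grasp; the last joint's range is limited). The gripper opens to 85 mm and grips with 20 to 120 N. Pads are 22 mm wide; open, the fingers measure 114 mm over their backs; the gripper's body (76 mm by 85 mm) begins 54 mm behind the grasp point. The pads swing forward as they close: fully open they stand 13 mm farther back than shut.
Start: joints at [-0.932, 0.385, 0.008, 0, -1.194, -0.259], TCP at [231.723, -580.434, 256.312] pointing down, gripper open.
Joint ranges: [-3.14, 3.14], [-1.21, 2.06], [-1.07, 1.41], [-3.16, 2.05], [-2.99, -0.16], [-3.1, 3.1]. Speed limits (rad/s): [2.79, 2.79, 3.14, 3.14, 3.14, 3.14].

### API

Orientations are given as a unit quaternion [x, y, z, w].
In Python, from bench import arm gives the robot as it stands.
- The arm moves only by the shell command python3 -m pendant 'ROWS'. ROWS is JSON, a list of rows, each a list of 7 numbers: the shift along the tool's x, y, z in m, then the turn, a rotation vector about the tool's x, y, z in degrees, then the finger opening in m, from 0 to 0.0854. In form: [[x, y, z, wx, wy, wz, fingers], ...]. A call has 1 to 12 rows; each row shifts and turns the commanded pose from where the row before left it, along the tool's axes as they then stand; what a row does not reach is not made up. A row lasts 1/10 s, in which the tool goes at most 50 mm and 8.59 degrees, less where a joint would pass 70% of its speed; a pose out of reach is approached as far as the arm can. A call is refused whole if a number of a shift passes 0.05 or a number of a turn 8.59, either way. A call with a gripper value outside its range is refused whole. The fingers move at their own pace and stop on an object; the grip force is fixed at half the most. Time passes only in rows, so rows that do not move let the fingers close. It gives the time, the measured TCP pose, the force, the opening and the grip force at its end, in the units of the state.
- arm.read_state(): the state, without advancing time (a new reading comes with each control period).
- arm.get_image(name): name is "scene" or "top"; returns a dict with "image" (400x640x3 uint8, red, green, blue), "fx", "fy", "cx", "cy" (pixels), "xyz" and "rotation" of the camera in the world. Camera axes: x right, y down, z forward; pixel columns grow to the right and rows downward; lengths in mm; the calibration is good to about 2 mm. A picture is of the moment at which its call begins. There is no depth.
- arm.job_done(): hands the job in; it is judged then, once.
The state is a dict: "clock": time; "joints": joint angles; "joint_vel": joint speeds; "joint_efforts": joint torques, N m; "position": TCP position; "ee_rot": TCP orientation; "contact_force": force on the tool from outside, world axes, zero at the start; "wrist_torque": the same for the moment, N m; "gripper_width": finger opening in mm; "grasp_force": force on a finger pad.
Only numpy, scipy, OpenCV 4.12 (cv2) and the standard library are available. Lean on these libraries where they do the work, as an engineer would, in place of code of your own. Each camera call takes 0.05 s, during which the arm holds its last target. There are 200 camera calls.

## Working session

There is one attempt and no reset: what is moved stays moved. The work goes in short steps, Python scripts to look and compute and a shell command to move; the robot and the scene stay as the last step left them, time stands still between calls to the robot, and variables do not carry over. Pictures are saved under pics/ and viewed, at most 13 in all, crops included, and the job is handed in when it is done.

```bash
mkdir -p pics; python3 - <<'E'
from bench import arm
import cv2,numpy as np
for n in("scene","top"):
    d=arm.get_image(n); cv2.imwrite(f"pics/{n}0.png",d["image"][:,:,::-1])
    print(n,d["fx"],d["fy"],d["cx"],d["cy"],d["xyz"],np.round(d["rotation"],4).tolist())
s=arm.read_state();print(s)
E
```

```text
scene 450.82527438206137 450.82527438206137 319.08082262299206 196.54620334810977 [115.85973359 592.01314522 808.26667987] [-0.3275, 0.8854, -0.31, 0.1125]
top 493.6757741487174 493.6757741487174 320.8880909008177 200.25844422284842 [390.00911446 132.39174664 960.19740174] [0.7108, -0.7004, 0.0477, -0.0443]
{'clock': 0.1, 'joints': array([-9.32395741e-01,  3.85464526e-01,  6.76642183e-03, -4.41405079e-04,
       -1.19399582e+00, -2.58608662e-01]), 'joint_vel': array([-1.02144752e-04, -1.14235189e-03,  1.29812336e-03,  1.39846673e-03,
        8.58631112e-04, -4.21105680e-05]), 'joint_efforts': array([-1.34807295e-03, -3.93318808e+01,  1.88928419e+01,  4.19802502e+00,
       -2.63957634e-03, -3.79966139e-06]), 'position': array([ 231.5544533 , -580.0150958 ,  255.34064755]), 'ee_rot': array([-1.88676700e-01,  9.82038777e-01,  9.43910980e-04, -2.26562776e-04]), 'contact_force': array([1.14149433, 0.19118165, 0.76458101]), 'wrist_torque': array([ 0.06121059,  0.01284861, -0.02555155]), 'grasp_force': 0.0, 'gripper_width': 85.66523639403205}
```

View pics/top0.png

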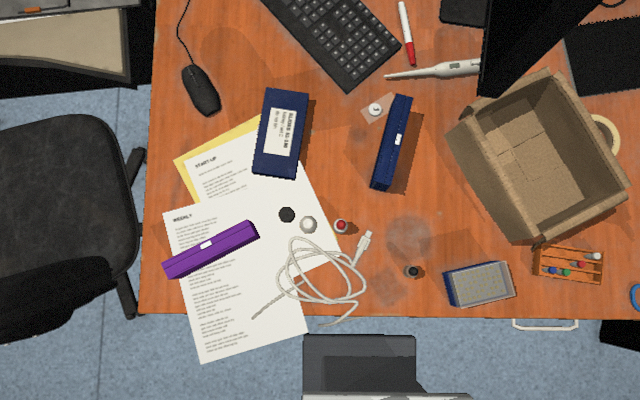

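View pics/scene0.png

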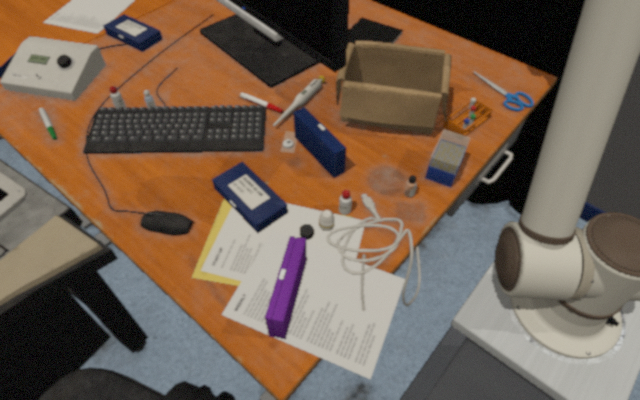

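The top view shows the lying box at about (281,133), the standing box at (391,142) with its clasp up, and the carton to its right from about col 450. The bystanders are at (287,214), (308,224), (341,227) and (413,271). There is an unknown small thing at (375,109), between the boxes.

```bash
cat > h.py <<'E'
from bench import arm
import cv2,numpy as np
from scipy.spatial.transform import Rotation as R
def cast(d,px,z):
    px=np.atleast_2d(np.array(px,float)); r=np.c_[(px[:,0]-d["cx"])/d["fx"],(px[:,1]-d["cy"])/d["fy"],np.ones(len(px))]
    w=R.from_quat(d["rotation"]).apply(r); c=np.array(d["xyz"]); return c+w*((z-c[2])/w[:,2])[:,None]
def blue(d):
    h=cv2.cvtColor(d["image"],cv2.COLOR_RGB2HSV); return cv2.inRange(h,(108,90,25),(125,255,255))
E
python3 - <<'E'
from h import *
d=arm.get_image("top"); m=cv2.morphologyEx(blue(d),cv2.MORPH_CLOSE,np.ones((9,9)))
cs,_=cv2.findContours(m,cv2.RETR_EXTERNAL,cv2.CHAIN_APPROX_NONE)
for c in cs:
    if cv2.contourArea(c)<400: continue
    q=cv2.minAreaRect(c); print(np.round(q[0]),np.round(q[1]),q[2])
    b=cv2.boxPoints(q)
    for z in(33,85): print(z,np.round(cast(d,b,z)[:,:2]).tolist())
for p in [(287,214),(308,224),(341,227),(413,271),(375,109),(450,130),(520,240)]: print(p,np.round(cast(d,[p],30)[0]))
a=cv2.resize(d["image"][70:250,230:470],None,fx=3,fy=3,interpolation=2)
s=arm.get_image("scene")["image"][90:260,210:440]
cv2.imwrite("pics/z.png",a[:,:,::-1]);cv2.imwrite("pics/z2.png",cv2.resize(s,None,fx=3,fy=3)[:,:,::-1])
E
```

```text
[391. 142.] [20. 98.] 14.620874404907227
33 [[538.0, 37.0], [726.0, -10.0], [716.0, -48.0], [529.0, 1.0]]
85 [[530.0, 43.0], [707.0, -2.0], [698.0, -38.0], [522.0, 8.0]]
[280. 133.] [44. 87.] 9.462322235107422
33 [[563.0, 263.0], [734.0, 240.0], [721.0, 156.0], [550.0, 180.0]]
85 [[553.0, 255.0], [715.0, 234.0], [702.0, 154.0], [541.0, 177.0]]
(287, 214) [485. 193.  30.]
(308, 224) [466. 152.  30.]
(341, 227) [462.  90.  30.]
(413, 271) [381. -45.  30.]
(375, 109) [693.  26.  30.]
(450, 130) [ 653. -120.   30.]
(520, 240) [ 442. -248.   30.]
```

View pics/z.png

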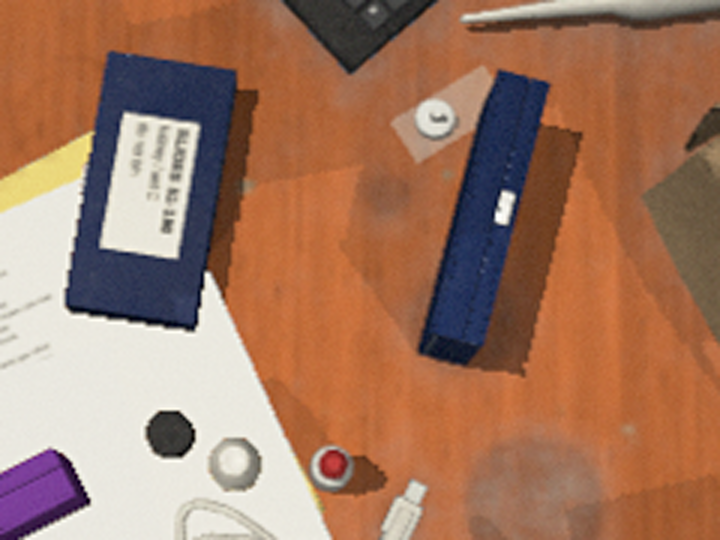

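View pics/z2.png

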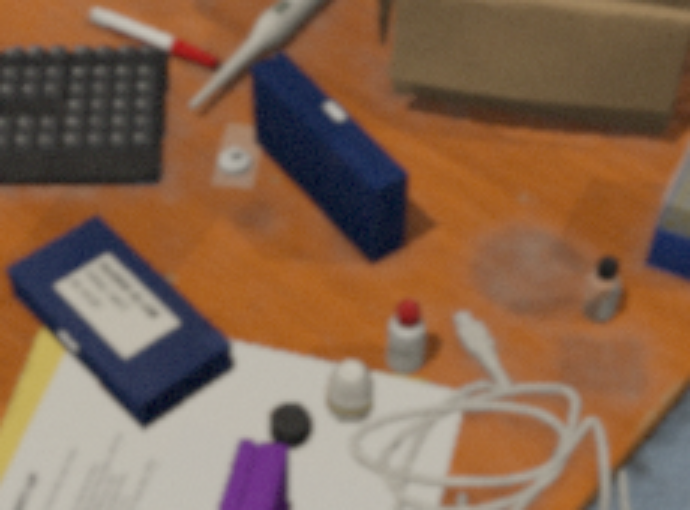

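The close-ups show the standing box's top at zoom px (497,72), (549,85), (474,360) and (422,348), with the underside facing the lying box. The disc on its slip looks flat. The carton's nearest corner is right of the standing box, so I'll keep the gripper a little towards the near end. First I'll turn the tool so that y runs along the box.

```bash
cat >> h.py <<'E'
def togo(x,y,z):
    s=arm.read_state(); r=R.from_quat(s["ee_rot"]); m=r.as_matrix()
    print("t",s["clock"],"pos",np.round(s["position"],1),"yaw_y",round(np.degrees(np.arctan2(m[1,1],m[0,1])),2),"F",np.round(s["contact_force"],1),"shift tool mm",np.round(r.inv().apply(np.array([x,y,z])-s["position"]),1))
E
python3 -m pendant '[[0,0,0,0,0,-7.65,0.085],[0,0,0,0,0,-7.65,0.085],[0,0,0,0,0,-7.65,0.085],[0,0,0,0,0,-7.65,0.085],[0,0,0,0,0,-7.65,0.085],[0,0,0,0,0,-7.65,0.085],[0,0,0,0,0,-7.65,0.085]]'
python3 - <<'E'
from h import *
d=arm.get_image("top")
top=cast(d,[(395.7,94),(413,98.3),(388,190),(370.7,186)],85); print("top",np.round(top[:,:2]).tolist())
print("carton corner",np.round(cast(d,[(445,130)],120)[0]))
print("disc",np.round(cast(d,[(375,110)],0)[0]))
e=top[1]-top[2]; e[2]=0; e/=np.linalg.norm(e); n=np.array([e[1],-e[0],0]); c=(top[1]+top[2])/2
print("e",e,"n",n,"lid mid",c, "yaw",np.degrees(np.arctan2(-e[1],-e[0])))
p=c-15*e+38*n; print(p)
togo(380,-150,260); togo(p[0],p[1],160)
E
```

```text
clock: 0.9
position: [231.7, -580.3, 256.0]
ee_rot: [-0.613, 0.79, 0.0, 0.0]
contact_force: [0.1, -0.9, 1.1]
gripper_width: 85.0
grasp_force: 0.0
top [[704.0, -6.0], [696.0, -38.0], [525.0, 9.0], [532.0, 40.0]]
carton corner [628. -86. 120.]
disc [701.  22.   0.]
e [ 0.96497194 -0.2623531   0.        ] n [-0.2623531  -0.96497194  0.        ] lid mid [610.76689028 -14.4346518   85.        ] yaw 164.79026723022798
[586.3228933  -47.16828911  85.        ]
t 0.95 pos [ 231.7 -580.3  256. ] yaw_y 165.82 F [-0.3  0.9  0.6] shift tool mm [-453.5  -38.4   -3.8]
t 0.95 pos [ 231.7 -580.3  256. ] yaw_y 165.82 F [-0.3  0.9  0.6] shift tool mm [-603.7 -213.3   96.2]
```

```bash
python3 -m pendant '[[-0.038,-0.003,0,0,0,0.1,0.07],[-0.038,-0.003,0,0,0,0.1,0.07],[-0.038,-0.003,0,0,0,0.1,0.07],[-0.038,-0.003,0,0,0,0.1,0.07],[-0.038,-0.003,0,0,0,0.1,0.07],[-0.038,-0.003,0,0,0,0.1,0.07],[-0.038,-0.003,0,0,0,0.1,0.07],[-0.038,-0.003,0,0,0,0.1,0.07],[-0.038,-0.003,0,0,0,0.1,0.07],[-0.038,-0.003,0,0,0,0.1,0.07],[-0.038,-0.003,0,0,0,0,0.07],[-0.038,-0.003,0,0,0,0,0.07]]'
python3 - <<'E'
from h import *
togo(577,-43,160)
E
```

```text
clock: 2.15
position: [386.4, -148.4, 256.5]
ee_rot: [-0.603, 0.798, -0.0, 0.0]
contact_force: [1.0, 0.1, 0.4]
gripper_width: 70.1
grasp_force: 0.0
t 2.15 pos [ 386.4 -148.4  256.5] yaw_y 164.17 F [1.  0.1 0.4] shift tool mm [-153.4 -154.6   96.6]
```

```bash
python3 -m pendant '[[-0.0255,-0.026,0,0,0,-0.1,0.07],[-0.0255,-0.026,0,0,0,-0.1,0.07],[-0.0255,-0.026,0,0,0,-0.1,0.07],[-0.0255,-0.026,0,0,0,-0.1,0.07],[-0.0255,-0.026,0,0,0,-0.1,0.07],[-0.0255,-0.026,0,0,0,-0.1,0.07],[0,0,0,0,0,0,0.07],[0,0,0.05,0,0,0,0.07],[0,0,0.045,0,0,0,0.07],[0,0,0,0,0,0,0.07]]'
python3 - <<'E'
from h import *
togo(577,-43,95)
for n in("scene","top"): cv2.imwrite(f"pics/{n}1.png",arm.get_image(n)["image"][:,:,::-1])
a=cv2.imread("pics/scene1.png");b=cv2.imread("pics/top1.png")
cv2.imwrite("pics/c1.png",np.hstack([cv2.resize(a[60:260,220:480],(400,308)),cv2.resize(b[50:250,230:490],(400,308))]))
E
```

```text
clock: 3.15
position: [572.4, -44.6, 155.0]
ee_rot: [-0.607, 0.795, 0.004, -0.006]
contact_force: [-0.1, -0.1, -0.3]
gripper_width: 69.8
grasp_force: 0.0
t 3.15 pos [572.4 -44.6 155. ] yaw_y 164.72 F [-0.1 -0.1 -0.3] shift tool mm [-3.  -4.9 60. ]
```

View pics/c1.png

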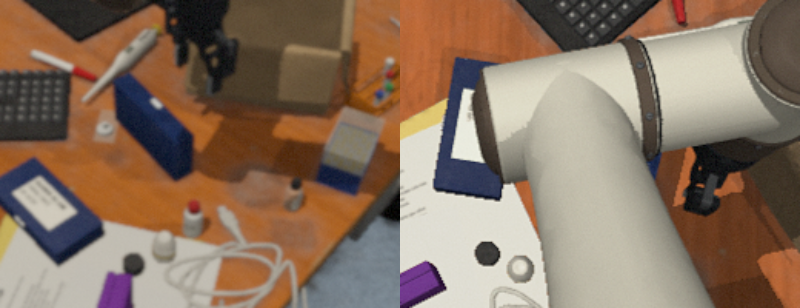

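The gripper hangs between the standing box (left crop 115–190) and the carton, clear of both. Next I descend.

```bash
python3 -m pendant '[[0,-0.004,0.02,0,0,0,0.07],[0,0,0.02,0,0,0,0.07],[0,0,0.018,0,0,0,0.07],[0,0,0,0,0,0,0.07],[0,0,0,0,0,0,0.07]]'
python3 - <<'E'
from h import *
togo(577,-43,93)
E
```

```text
clock: 3.75
position: [582.9, -45.0, 106.0]
ee_rot: [-0.608, 0.794, -0.001, 0.002]
contact_force: [1.4, 0.1, 0.3]
gripper_width: 70.1
grasp_force: 0.0
t 3.75 pos [582.9 -45.  106. ] yaw_y 164.92 F [1.4 0.1 0.3] shift tool mm [-0.4  6.3 13. ]
```

```bash
python3 -m pendant '[[0,0.004,0.012,0,0,0,0.07],[0,0,0,0,0,0,0.07],[-0.005,0,0,0,0,0,0.07],[-0.005,0,0,0,0,0,0.07],[-0.004,0,0,0,0,0,0.07],[-0.004,0,0,0,0,0,0.07],[-0.004,0,0,0,0,0,0.07],[-0.004,0,0,0,0,0,0.07],[0,0,0,0,0,0,0.07]]'
python3 - <<'E'
from h import *
togo(577,-43,93)
cv2.imwrite("pics/c2.png",cv2.resize(arm.get_image("scene")["image"][60:260,220:480,::-1],(520,400)))
E
```

```text
clock: 4.65
position: [584.3, -18.4, 91.3]
ee_rot: [-0.608, 0.794, -0.0, -0.0]
contact_force: [0.3, -0.6, -0.5]
gripper_width: 70.4
grasp_force: 0.2
t 4.65 pos [584.3 -18.4  91.3] yaw_y 164.95 F [ 0.3 -0.6 -0.5] shift tool mm [25.6  0.6 -1.7]
```

View pics/c2.png

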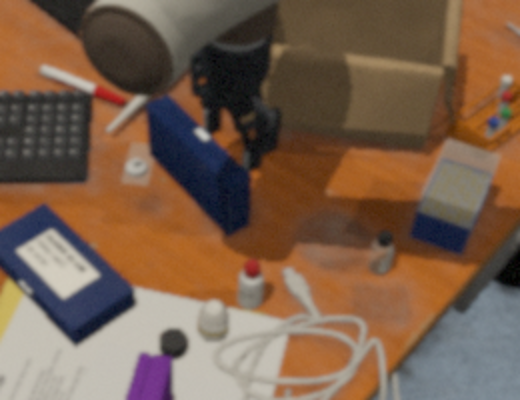

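The fingers are about at the lid face, near the box's top edge, and the box is still upright. I keep pushing.

```bash
python3 -m pendant '[[-0.005,0,0,0,0,0,0.07],[-0.005,0,0,0,0,0,0.07],[-0.005,0,0,0,0,0,0.07],[-0.005,0,0,0,0,0,0.07],[-0.005,0,0,0,0,0,0.07],[-0.005,0,0,0,0,0,0.07]]'
python3 -m pendant '[[-0.005,0,0,0,0,0,0.07],[-0.005,0,0,0,0,0,0.07],[0,0,0,0,0,0,0.07],[0,0,0,0,0,0,0.07]]'
python3 - <<'E'
from h import *
togo(577,-43,93)
cv2.imwrite("pics/c3.png",cv2.resize(arm.get_image("scene")["image"][60:260,220:480,::-1],(520,400)))
E
```

```text
clock: 5.3
position: [592.1, 10.6, 91.2]
ee_rot: [-0.608, 0.794, 0.0, 0.0]
contact_force: [0.1, -0.7, -0.5]
gripper_width: 70.0
grasp_force: 0.0
clock: 5.7
position: [594.5, 19.9, 91.3]
ee_rot: [-0.608, 0.794, 0.0, -0.0]
contact_force: [-1.1, -0.5, 0.2]
gripper_width: 70.3
grasp_force: 0.0
t 5.7 pos [594.5  19.9  91.3] yaw_y 164.92 F [-1.1 -0.5  0.2] shift tool mm [65.2  0.5 -1.7]
```

View pics/c3.png

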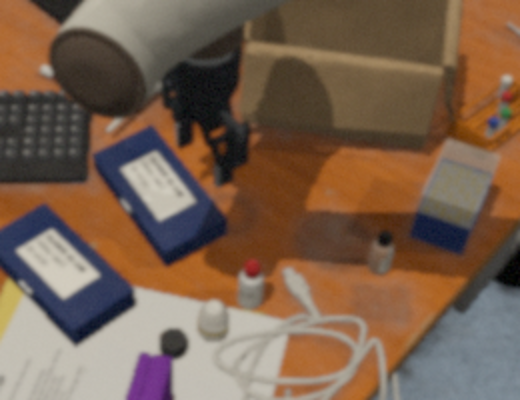

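The box has fallen lid up beside the lying one (crop corners about (152,130), (225,228), (168,258), (97,160)). I back off and measure.

```bash
python3 -m pendant '[[0.02,-0.005,0,0,0,0,0.085],[0.02,-0.01,0,0,0,0,0.085],[0.012,-0.01,0,0,0,0,0.085],[0,0,0,0,0,0,0.085]]'
cat >> h.py <<'E'
def boxes(v=True):
    d=arm.get_image("scene"); h=cv2.cvtColor(d["image"],cv2.COLOR_RGB2HSV)
    m=cv2.inRange(h,(108,90,25),(125,255,255)); m[:, :200]=0; m[:,420:]=0; m[:150]=0 if False else m[:150]
    m=cv2.morphologyEx(m,cv2.MORPH_OPEN,np.ones((3,3)))
    cs,_=cv2.findContours(m,cv2.RETR_EXTERNAL,cv2.CHAIN_APPROX_NONE)
    for c in cs:
        if cv2.contourArea(c)<800: continue
        hull=cv2.convexHull(c); p=cv2.approxPolyDP(hull,3,True)[:,0]
        print(cv2.contourArea(c)); 
        for q in p: print(q,np.round(cast(d,[q],33)[0,:2]),np.round(cast(d,[q],0)[0,:2]))
    return d
E
python3 - <<'E'
from h import *
d=boxes(); cv2.imwrite("pics/c4.png",cv2.resize(d["image"][110:250,200:370,::-1],(680,560),interpolation=2))
togo(594,-20,32)
E
```

```text
clock: 6.15
position: [605.9, -38.7, 91.3]
ee_rot: [-0.607, 0.795, -0.0, 0.0]
contact_force: [-0.6, 0.8, -0.5]
gripper_width: 84.8
grasp_force: 0.0
1239.5
[240 164] [717. 167.] [743. 149.]
[284 204] [559. 186.] [578. 169.]
[285 212] [542. 201.] [560. 184.]
[261 228] [552. 263.] [570. 249.]
[255 228] [561. 272.] [580. 258.]
[214 182] [721. 244.] [747. 229.]
1062.0
[298 126] [702. -17.] [727. -42.]
[332 170] [543.  42.] [561.  19.]
[331 177] [531.  60.] [549.  37.]
[305 190] [550. 127.] [569. 107.]
[269 142] [717.  72.] [742.  49.]
[269 136] [732.  57.] [758.  34.]
t 6.2 pos [605.5 -37.9  91.2] yaw_y 164.8 F [ 0.2 -0.  -0.8] shift tool mm [-14.2  15.8  59.2]
```

View pics/c4.png

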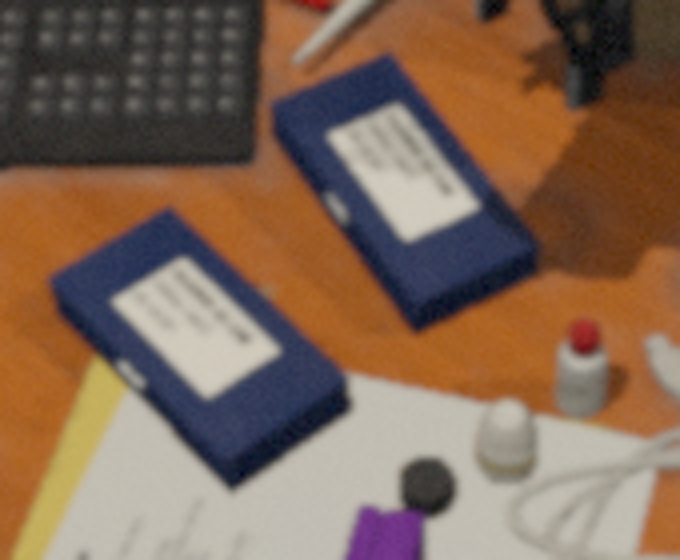

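The crop shows hinge edges at z=33: tipped from (388,55) to (537,245), lying from (170,210) to (347,378). The other top corners are (275,105) for tipped and (52,280) for lying. Both lie flat.

```bash
cat >> h.py <<'E'
def pose(d,far,near,x0=0,y0=0):
    a,b=cast(d,[far,near],33)[:,:2]; e=(a-b)/np.linalg.norm(a-b); n=np.array([e[1],-e[0]]); o=(a+b)/2-44*n
    print("far",a.round(),"near",b.round(),"len",np.linalg.norm(a-b).round(),"ang",round(np.degrees(np.arctan2(e[1],e[0])),1),"orig",o.round()); return o,e,n
E
python3 - <<'E'
from h import *
d=arm.get_image("scene"); f=lambda u,v:(200+u/4,110+v/4)
t,e,n=pose(d,f(388,55),f(537,245)); l,el,nl=pose(d,f(170,210),f(347,378))
print(cast(d,[f(275,105),f(52,280)],33).round())
print("rel x",(t-l)@nl,"y",(t-l)@el)
p=t+(44+11)*n; print("push contact tcp",p); togo(*(p+20*n),32)
E
```

```text
far [709. -21.] near [536.  42.] len 184.0 ang -20.0 orig [638.  52.]
far [716. 160.] near [553. 183.] len 165.0 ang -8.1 orig [641. 215.]
[[731.  58.  33.]
 [727. 241.  33.]]
rel x 162.60148044266947 y 19.804967972299366
push contact tcp [ 6.18980565e+02 -8.18144024e-03]
t 6.25 pos [605.3 -37.2  91.2] yaw_y 164.85 F [ 0.  -0.3 -0.3] shift tool mm [-19.6  -1.8  59.2]
```

```bash
python3 -m pendant '[[-0.005,0.01,0,0,0,0,0.085],[-0.005,0.01,0,0,0,0,0.085],[0,0,0.02,0,0,0,0.085],[0,0,0.02,0,0,0,0.085],[0,0,0.017,0,0,0,0.085],[0,0,0,0,0,0,0.085]]'
python3 - <<'E'
from h import *
togo(605,-29,34)
cv2.imwrite("pics/c5.png",cv2.resize(arm.get_image("scene")["image"][90:230,220:390,::-1],(680,560),interpolation=2))
E
```

```text
clock: 6.85
position: [585.9, -21.2, 32.2]
ee_rot: [-0.609, 0.794, 0.001, -0.002]
contact_force: [-0.5, 0.1, 0.2]
gripper_width: 84.8
grasp_force: 0.0
t 6.85 pos [585.9 -21.2  32.2] yaw_y 164.97 F [-0.5  0.1  0.2] shift tool mm [  2.6 -20.5  -1.9]
```

View pics/c5.png

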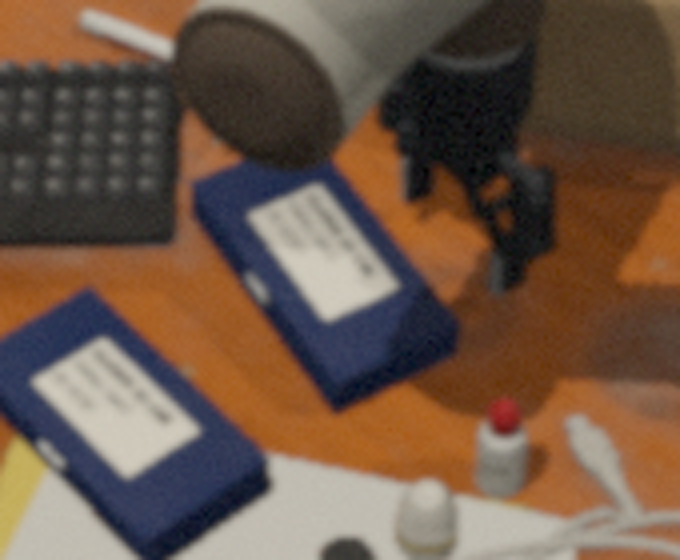

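The fingers are low, about 20 mm behind the hinge edge, and clear of the carton. Next I centre, turn to the lying box's heading and push.

```bash
python3 -m pendant '[[0,-0.012,0,0,0,0,0.085],[0,-0.011,0,0,0,-3.6,0.085],[-0.005,0,0,0,0,-3.6,0.085],[-0.006,0,0,0,0,0,0.085],[-0.006,0,0,0,0,0,0.085],[-0.006,0,0,0,0,0,0.085],[-0.006,0,0,0,0,0,0.085],[-0.006,0,0,0,0,0,0.085],[-0.006,0,0,0,0,0,0.085],[-0.006,0,0,0,0,0,0.085],[-0.006,0,0,0,0,0,0.085],[0,0,0,0,0,0,0.085]]'
python3 - <<'E'
from h import *
togo(622,69,32)
cv2.imwrite("pics/c6.png",cv2.resize(arm.get_image("scene")["image"][110:250,200:370,::-1],(680,560),interpolation=2))
E
```

```text
clock: 8.1
position: [618.3, 25.3, 34.2]
ee_rot: [-0.657, 0.754, 0.0, 0.0]
contact_force: [0.5, -0.5, 0.5]
gripper_width: 85.0
grasp_force: 0.0
t 8.1 pos [618.3  25.3  34.2] yaw_y 172.17 F [ 0.5 -0.5  0.5] shift tool mm [-43.8   2.3   2.2]
```

View pics/c6.png

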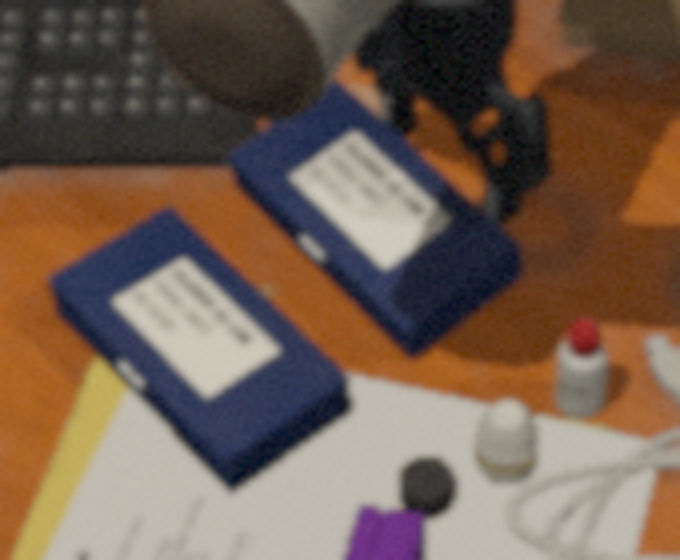

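The tipped box is now nearly parallel to the lying one, with its far clasp top corner at (232,160). The hinge line of the lying box runs (170,210) to (347,378). I compute the gap that is left.

```bash
python3 - <<'E'
from h import *
d=arm.get_image("scene"); f=lambda u,v:(200+u/4,110+v/4)
l,el,nl=pose(d,f(170,210),f(347,378))
for n,p in dict(clfar=(232,160),hfar=(335,85),hnear=(520,245),clnear=(410,325)).items():
    c=cast(d,[f(*p)],33)[0,:2]; print(n,c.round(),"from lying hinge line x",((c-l)@nl-44).round(1),"y",((c-l)@el).round(1))
E
```

```text
far [716. 160.] near [553. 183.] len 165.0 ang -8.1 orig [641. 215.]
clfar [718. 108.] from lying hinge line x 51.6 y 91.2
hfar [716.  21.] from lying hinge line x 138.4 y 101.3
hnear [544.  48.] from lying hinge line x 135.3 y -72.7
clnear [552. 134.] from lying hinge line x 49.5 y -76.4
```

```bash
python3 -m pendant '[[-0.006,0,0,0,0,0,0.085],[-0.006,0,0,0,0,0,0.085],[-0.006,0,0,0,0,0,0.085],[-0.006,0,0,0,0,0,0.085],[-0.006,0,0,0,0,0,0.085],[-0.006,0,0,0,0,0,0.085],[-0.005,0,0,0,0,0,0.085],[-0.004,0,0,0,0,0,0.085],[0,0,0,0,0,0,0.085],[0,0,0,0,0,0,0.085]]'
python3 - <<'E'
from h import *
togo(622,69,32)
cv2.imwrite("pics/c7.png",cv2.resize(arm.get_image("scene")["image"][110:250,200:370,::-1],(680,560),interpolation=2))
E
```

```text
clock: 9.2
position: [624.6, 69.2, 34.5]
ee_rot: [-0.657, 0.754, -0.0, 0.0]
contact_force: [0.6, 0.1, 1.1]
gripper_width: 85.3
grasp_force: 0.0
t 9.2 pos [624.6  69.2  34.5] yaw_y 172.13 F [0.6 0.1 1.1] shift tool mm [0.6 2.6 2.5]
```

View pics/c7.png

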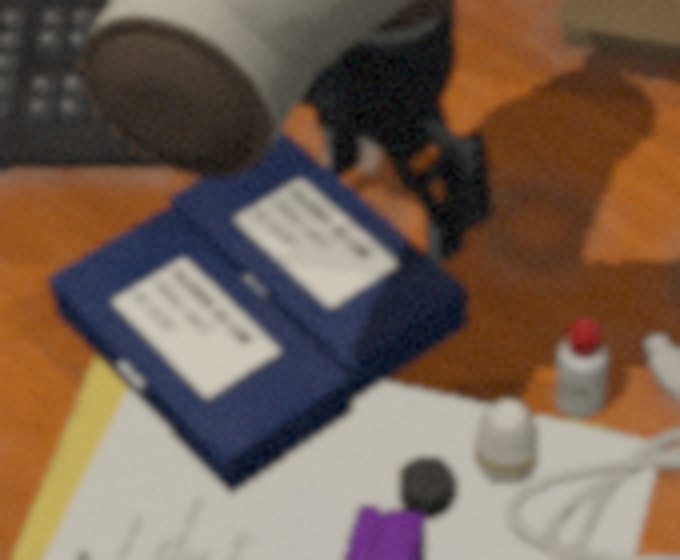

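The gap is now a few mm, the boxes are parallel, and the lying box has not moved (corners (52,285) and (235,487) unchanged). I advance slowly, watching the force.

```bash
for i in 1; do python3 -m pendant '[[-0.0015,0,0,0,0,0,0.085],[-0.0015,0,0,0,0,0,0.085],[0,0,0,0,0,0,0.085]]'; done
python3 -m pendant '[[-0.0015,0,0,0,0,0,0.085],[-0.0015,0,0,0,0,0,0.085],[0,0,0,0,0,0,0.085]]'
```

```text
clock: 9.55
position: [624.8, 71.8, 34.4]
ee_rot: [-0.657, 0.754, -0.0, -0.0]
contact_force: [0.2, -0.6, 1.0]
gripper_width: 84.9
grasp_force: 0.4
clock: 9.85
position: [625.1, 74.3, 34.4]
ee_rot: [-0.657, 0.754, -0.0, -0.0]
contact_force: [-0.5, -3.2, 1.1]
gripper_width: 85.1
grasp_force: 2.0
```

A force of 3 N means the boxes are touching. I retreat so the top camera can check.

```bash
python3 -m pendant '[[0.01,0,0,0,0,0,0.085],[0.015,0,0,0,0,0,0.085],[0.015,0,0,0,0,0,0.085],[0,0,-0.05,0,0,0,0.085],[0,0,-0.05,0,0,0,0.085],[0,0,-0.05,0,0,0,0.085],[0,0,-0.05,0,0,0,0.085],[0.02,0.03,-0.03,0,0,0,0.085],[0.02,0.04,0,0,0,0,0.085],[0.03,0.04,0,0,0,0,0.085],[0.04,0.04,0,0,0,0,0.085],[0.04,0.04,0,0,0,0,0.085]]'
python3 -m pendant '[[0.045,0,0,0,0,0,0.085],[0.045,0,0,0,0,0,0.085],[0.045,0,0,0,0,0,0.085],[0.045,0,0,0,0,0,0.085],[0.045,0,0,0,0,0,0.085],[0.045,0,0,0,0,0,0.085],[0.045,0,0,0,0,0,0.085],[0.045,0,0,0,0,0,0.085],[0,0,0,0,0,0,0.085]]'
python3 - <<'E'
from h import *
d=arm.get_image("top")
cv2.imwrite("pics/c8.png",cv2.resize(d["image"][70:250,220:400,::-1],(600,600),interpolation=2))
E
```

```text
clock: 11.05
position: [419.0, -80.8, 264.2]
ee_rot: [-0.657, 0.754, -0.0, 0.0]
contact_force: [0.7, -0.8, 0.2]
gripper_width: 84.9
grasp_force: 0.0
clock: 11.95
position: [369.9, -440.5, 263.1]
ee_rot: [-0.654, 0.756, 0.0, -0.0]
contact_force: [-0.6, 0.7, -0.4]
gripper_width: 84.8
grasp_force: 0.0
```

View pics/c8.png

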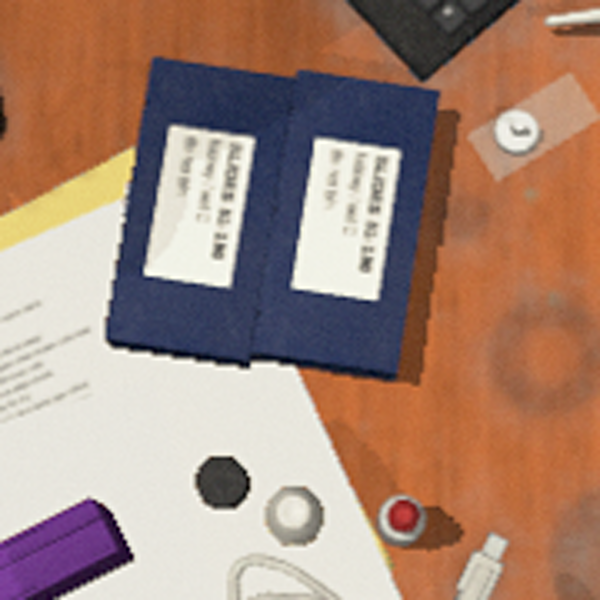

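The boxes lie flush and parallel with their ends level within about 10 mm. The lying box's corner is within about 2 mm of its first position, and the bystanders haven't moved.

```bash
python3 -c "
from bench import arm
print(arm.job_done())"
```

```text
the job is handed in; nothing more can be done
None
```

I tipped the standing box onto its underside and pushed it flush against the lying box; the last picture showed them parallel, with ends level to about 10 mm, and I handed the job in at about 12 s (no verdict was returned).

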